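Tray up tested microphone heads in test order

TASK

Move the four tested microphone heads from the row of test sockets into the carrying tray, one to a cell and in the same order: the head that stands nearest the yellow meter goes into the cell next to the tray's handle, the next one into the next cell, and so on. Set each down upright on the floor of its cell without dropping or tipping it, and leave the meter where it lies.

Things in the scene. Friction and masses are not known exactly. Their poses are not given: they have to be found in the camera images.
- head_ball: microphone head standing upright on a round black foot 38 mm in diameter, 14 mm high (then a neck 31 mm in diameter up to 20 mm); above it a ball-shaped steel grille 50 mm in diameter, centred 43 mm above the underside, with a belt 51 mm in diameter from 38 to 48 mm; 68 mm high in all. Origin: centre of the foot's underside; z up. 80 to 150 g.
- head_drum: microphone head standing upright on a round black foot 38 mm in diameter, 14 mm high (then a neck 31 mm in diameter up to 20 mm); above it a flat-topped steel drum grille 44 mm in diameter from 20 to 62 mm above the underside; 62 mm high in all. Origin: centre of the foot's underside; z up. 80 to 150 g.
- head_bullet: microphone head standing upright on a round black foot 38 mm in diameter, 14 mm high (then a neck 31 mm in diameter up to 20 mm); above it a slim steel grille 32 mm in diameter with a domed top, straight from 20 to 56 mm above the underside; 72 mm high in all, the slimmest of the four. Origin: centre of the foot's underside; z up. 80 to 150 g.
- head_slab: microphone head standing upright on a round black foot 38 mm in diameter, 14 mm high (then a neck 31 mm in diameter up to 20 mm); above it a flat, rectangular block-shaped steel grille 24 mm (its x) by 46 mm (its y), from 20 to 68 mm above the underside; 68 mm high in all. At the start its x lies within 0.25 rad of the row's x. Origin: centre of the foot's underside; z up. 80 to 150 g.
- socket_ball: fixed square black open-topped test socket in which the ball-shaped head stands at the start; all four look alike: 60 by 60 mm, 16 mm high, inner floor 5 mm up, walls 4 mm. They stand 66 mm apart in a straight row along their y, on a grey board 6 mm thick. Origin: centre of its underside, on the board; x across the row, y along it.
- socket_drum: fixed square black open-topped test socket in which the drum-shaped head stands at the start; all four look alike: 60 by 60 mm, 16 mm high, inner floor 5 mm up, walls 4 mm. They stand 66 mm apart in a straight row along their y, on a grey board 6 mm thick. Origin: centre of its underside, on the board; x across the row, y along it.
- socket_bullet: fixed square black open-topped test socket in which the bullet-shaped head stands at the start; all four look alike: 60 by 60 mm, 16 mm high, inner floor 5 mm up, walls 4 mm. They stand 66 mm apart in a straight row along their y, on a grey board 6 mm thick. Origin: centre of its underside, on the board; x across the row, y along it.
- socket_slab: fixed square black open-topped test socket in which the slab-shaped head stands at the start; all four look alike: 60 by 60 mm, 16 mm high, inner floor 5 mm up, walls 4 mm. They stand 66 mm apart in a straight row along their y, on a grey board 6 mm thick. Origin: centre of its underside, on the board; x across the row, y along it.
- tray: white carrying tray, fixed, 62 mm (x) by 252 mm (y), 16 mm high, inner floor 5 mm up, walls 4 mm, with four open cells in a row along y, each 54 (x) by 58 (y) mm; the cell centres lie at y = +93, +31, -31 and -93 mm. A dark steel D-shaped handle sticks 30 mm out of its +y end, 10 mm up: the cell at y = +93 mm is next to it. Origin: centre of its underside; z up.
- meter: yellow hand-held multimeter lying flat on the table, 68 by 130 by 34 mm high with display and dial, loose, 400 g, in line with the row of sockets just beyond one end of it (beyond the other end: a black receiver box, 90 by 130 by 45 mm high). Its centre is about 116 mm from the nearest socket's, then 182, 248, 314 mm. Origin: centre of its underside.
Mind the look-alikes: they are no part of the job. What is shaped like the head_drum but blue or green is not meant.

How it is judged:
By the outcome, as a careful person would: the job done as asked, in the order asked, and still so for the second after the job is handed in, with the robot touching nothing.
It also fails if it takes over 106 s, if anything falls off the work surface, if the arm or the gripper's body presses on something with over 40 N, if the wrist force passes 120 N, or if a joint passes its speed limit or range.

ROBOT

A 6-joint arm with a two-finger parallel gripper is mounted at the origin on the work surface. World frame = base frame: x ahead of the robot, y to its left, z up, the work surface at z = 0. Lengths are in m, angles in degrees, forces in N, time in s.
With the tool pointing down it reaches from about 0.25 to 0.8 m from the base axis. Payload 8.5 kg.
Tool frame: the origin (TCP) lies at the very end of the fingers, on their centre line; the grasp point (between the pads) lies 19 mm behind it; z points along the fingers, y is the line along which they close (so a half turn about z gives the same grasp; the last joint's range is limited). The gripper opens to 85 mm and grips with 20 to 120 N. Pads are 22 mm wide; open, the fingers measure 114 mm over their backs; the gripper's body (76 mm by 85 mm) begins 54 mm behind the grasp point. The pads swing forward as they close: fully open they stand 13 mm farther back than shut.
Start: joints at [-72.651, 13.648, -0.773, 75.585, 0, 90], TCP at [0.157, -0.501, 0.231] pointing down, gripper open.
Joint ranges: [-152.45, 152.45], [-59.26, 108.67], [-65.41, 83.53], [-104.44, 129.93], [-82.83, 76.93], [-180, 180]. Speed limits (degrees/s): [127.2, 127.2, 159.86, 180, 180, 180].

INTERFACE

Orientations are given as [roll, pitch, yaw] about the fixed x, y, z axes, in that order (R = Rz(yaw) Ry(pitch) Rx(roll)).
In Python, from station import arm gives the robot as it stands. The module is installed in compiled form; this text tells all that it offers. Calls block until the motion is done:
- arm.reach(position, orientation): joint-space move of the TCP to a pose.
- arm.movel(position, attitude=None, feed=0.15, f_stop=None): straight line of the TCP; attitude=None keeps the orientation; feed is the mean speed in m/s. With f_stop (N) it stops when the force on the tool has changed by that much, and returns True; else False.
- arm.move_j(angles): joint-space move.
- arm.command_gripper(opening, effort=None): finger opening in m; effort is the grip in N (None keeps the last); returns when the fingers have stopped.
- arm.hold(seconds).
- arm.ik(position, orientation): joint angles nearest the present ones, or None.
- arm.observe(): the state.
- arm.capture(name): name is "scene" or "top"; returns (picture, depth): 480x640x3 uint8, red, green, blue; 480x640 float32, m along the optical axis (not along the pixel's ray), 0 where there is no reading.
- arm.camera_params(name): a dict with "mtx" (3x3 intrinsics, pixels), "D" ([k1, k2, p1, p2, k3] as OpenCV has them; the pictures are not rectified), "camera_from_world" (4x4, takes a point from world to camera coordinates). Camera axes: x right, y up, looking along -z (the intrinsics and any distortion apply to the point x, -y, -z); pixel columns grow to the right and rows downward; lengths in m; the calibration is good to about 2 mm. A picture is of the moment at which its call begins. camera_params takes no time and is no camera call.
A pose or a line that the arm cannot do raises arm.IKError and nothing moves.
- arm.close_job(): hands the job in; it is judged then, once.
The state is a dict: "time": time; "q": joint angles; "joint_velocities": joint speeds; "joint_efforts": joint torques, N m; "tcp_pos": TCP position; "eef_rot": TCP orientation; "ft_force": force on the tool from outside, world axes, zero at the start; "moment": the same for the moment, N m; "width": finger opening in m; "grasp_force": force on a finger pad.
Only numpy, scipy, OpenCV 4.12 (cv2) and the standard library are available. Lean on these libraries where they do the work, as an engineer would, in place of code of your own. Each camera call takes 0.05 s, during which the arm holds its last target. There are 200 camera calls.

## Working session

There is one attempt and no reset: what is moved stays moved. The work goes in short steps, each a Python script; the robot and the scene stay as the last script left them, time stands still between calls to the robot, and variables do not carry over. Pictures are saved under pics/ and viewed, at most 14 in all, crops included, and the job is handed in when it is done.

```bash
mkdir -p pics
cat > h.py <<'E'
import numpy as np, cv2
from station import arm
def snap(n):
    p,d=arm.capture(n); P=arm.camera_params(n); return p,d,P
def cloud(d,P):
    v,u=np.mgrid[0:480,0:640]
    uv=np.stack([u,v],-1).reshape(-1,1,2).astype(float)
    n=cv2.undistortPoints(uv,np.array(P["mtx"]),np.array(P["D"])).reshape(480,640,2)
    c=np.stack([n[...,0]*d,-n[...,1]*d,-d,np.ones_like(d)],-1)
    return (c@np.linalg.inv(np.array(P["camera_from_world"])).T)[...,:3]
E
python3 - <<'E'
from h import *
for n in("scene","top"):
    p,d,P=snap(n); cv2.imwrite(f"pics/{n}0.png",p[...,::-1]); np.savez(f"{n}0.npz",p=p,d=d,w=cloud(d,P))
    print(n,np.linalg.inv(P["camera_from_world"]).round(3).tolist(),P["mtx"],P["D"])
print(arm.observe())
E
```

```text
scene [[-0.583, -0.519, 0.625, 1.127], [0.812, -0.391, 0.433, 0.395], [0.02, 0.76, 0.65, 0.678], [0.0, 0.0, 0.0, 1.0]] [[522.6540446    0.         325.37990916]
 [  0.         522.6540446  245.55665671]
 [  0.           0.           1.        ]] [-0.11461721  0.          0.          0.          0.        ]
top [[-0.006, 0.985, -0.175, 0.33], [-1.0, -0.009, -0.017, -0.036], [-0.018, 0.175, 0.984, 1.101], [0.0, 0.0, 0.0, 1.0]] [[548.92203228   0.         324.37355254]
 [  0.         548.92203228 238.77127804]
 [  0.           0.           1.        ]] [-0.02029779  0.          0.          0.          0.        ]
{'time': 0.1, 'q': array([-7.26525483e+01,  1.36776166e+01, -8.11349694e-01,  7.55830847e+01,
       -1.98097670e-03,  8.99990639e+01]), 'joint_velocities': array([-0.02249548, -0.08578784,  0.14294651, -0.09467391,  0.11429416,
       -0.05837614]), 'joint_efforts': array([-5.84768550e-04, -5.39722502e+01,  3.46997595e+01,  1.34027706e-02,
        1.78850598e-06,  1.98260864e-06]), 'tcp_pos': array([ 0.15642011, -0.5007817 ,  0.2307462 ]), 'eef_rot': array([-1.79927949e+02,  1.97979802e-03,  1.73483903e+01]), 'ft_force': array([0.02554079, 0.16482827, 0.44641596]), 'moment': array([-0.03204293, -0.03476901, -0.02575484]), 'grasp_force': 0.0, 'width': 0.08572654662451118}
```

View pics/top0.png

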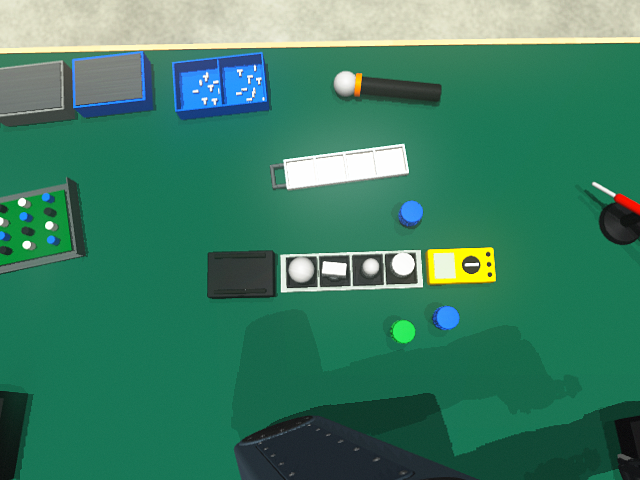

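View pics/scene0.png

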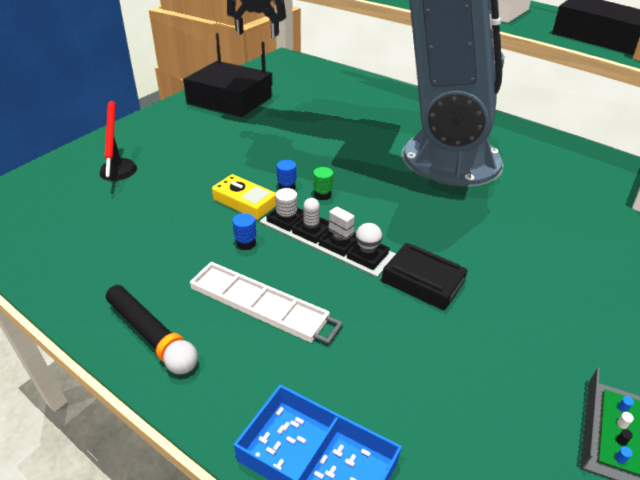

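Candidates in the top picture: white drum (403,265), which is the one meant; blue drums (411,213) and (446,318) and green drum (403,331), look-alikes; the loose handheld mic's ball (345,84), not part of the job. From the meter (462,265) the row runs drum (403,265), bullet (371,267), slab (334,269), ball (301,270). The tray's handle is at (278,176), its left (+y) end. I'll measure these and check a close crop.

Run:
```python
from h import *
f=np.load("top0.npz");w=f["w"];p=f["p"]
def pts(u0,u1,v0,v1,z0,z1):
    q=w[v0:v1,u0:u1].reshape(-1,3); return q[(q[:,2]>z0)&(q[:,2]<z1)]
def rect(q):
    (c,s,a)=cv2.minAreaRect((q[:,:2]*1000).astype(np.float32)); return np.round(c,1),np.round(s,1),round(a,1)
for n,b in dict(drum=(385,422,245,285),bullet=(355,384,252,284),slab=(319,351,255,284),ball=(284,318,250,288)).items():
    q=pts(*b,.035,.12); t=q[q[:,2]>q[:,2].max()-.008]
    print(n,len(q),"zmax",q[:,2].max().round(4),"all",rect(q),"top",rect(t),"mean",t.mean(0).round(4))
# tray white pixels
m=(p.min(-1)>150); m[:140]=0;m[200:]=0;m[:,:280]=0;m[:,412:]=0
q=w[m];print("tray",rect(q),np.percentile(q[:,2],[2,50,98]))
q=pts(272,412,140,195,.012,.03);print("tray rim",len(q),rect(q))
m=(p.min(-1)>110); m[:240]=0;m[300:]=0;m[:,:276]=0;m[:,424:]=0
q=w[m];q=q[q[:,2]<.012];print("board",rect(q),np.median(q[:,2]))
q=pts(425,500,240,292,.025,.05);print("meter",rect(q),np.median(q[:,2]))
q=pts(265,288,158,192,.006,.03);print("handle",q.mean(0))
cv2.imwrite("pics/crop0.png",cv2.resize(p[135:345,265:505,::-1],None,fx=3,fy=2.8,interpolation=cv2.INTER_CUBIC))
```

```text
drum 480 zmax 0.0773 all (array([ 464.2, -166.2]), array([42.9, 43.2]), 44.7) top (array([ 464.7, -166.8]), array([41.8, 42.2]), 88.3) mean [ 0.464  -0.1666  0.0725]
bullet 258 zmax 0.0846 all (array([ 459.5, -105.8]), array([30.7, 31.3]), 11.5) top (array([ 460.4, -104.7]), array([24.5, 24. ]), 82.6) mean [ 0.4599 -0.1054  0.08  ]
slab 365 zmax 0.083 all (array([456.1, -36.6]), array([46.1, 24.3]), 84.3) top (array([456.2, -36.3]), array([45.4, 23.9]), 84.8) mean [ 0.4561 -0.0363  0.0785]
ball 555 zmax 0.0812 all (array([456.7,  26.6]), array([49.7, 48.7]), 44.6) top (array([455.3,  25.4]), array([31.9, 31. ]), 69.8) mean [0.4561 0.0263 0.0761]
tray (array([525.9, -82.4]), array([377.5, 257. ]), 7.3) [0.00052382 0.00561399 0.01827385]
tray rim 902 (array([673.2, -48. ]), array([ 64.4, 281.7]), 7.1)
board (array([459.5, -70. ]), array([ 76.9, 284.3]), 1.5) 0.005122909237872397
meter (array([ 465.5, -285.9]), array([ 68.4, 131.8]), 1.3) 0.03403711980592461
handle [0.65890667 0.07543092 0.01298501]
```

View pics/crop0.png

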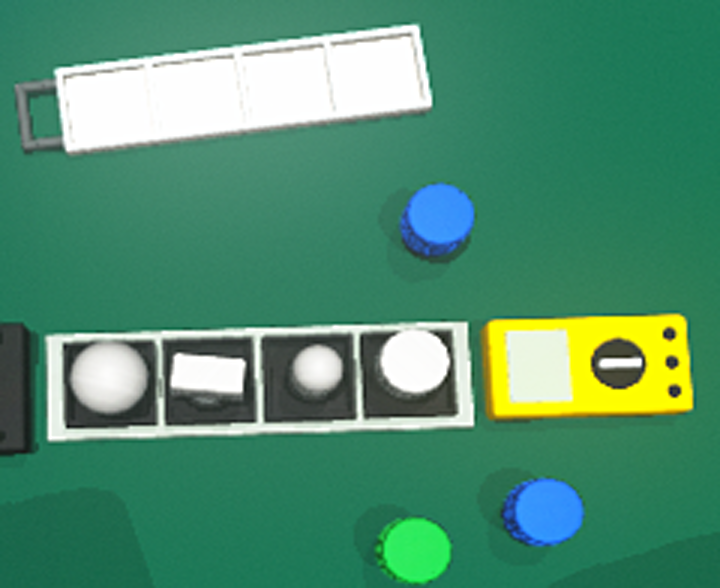

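The crop confirms it: white drum (415,360), bullet (317,368), slab (208,375) and ball (108,378), with the meter on the right and the handle at (35,118). Heights and sizes fit the description, except the tray's position, which I'll refine without the handle. Then the drum goes first.

```bash
cat >> h.py <<'E'
T=dict(c=None,a=None)
def tray():
    r=[]
    for n in("top","scene"):
        f=np.load(n+"0.npz");w=f["w"];p=f["p"].astype(int)
        m=(p.min(-1)>120)&(abs(w[...,0]-.675)<.06)&(abs(w[...,1]+.063)<.15)&(w[...,2]>-.003)&(w[...,2]<.03)
        c,s,a=cv2.minAreaRect((w[m][:,:2]*1000).astype(np.float32)); r.append((c,s,a))
    return r
H=dict(drum=((.4645,-.1665),1.5,.030,93),bullet=((.460,-.1050),1.5,.030,31),
       slab=((.4562,-.0365),-5.5,.035,-31),ball=((.4562,.0262),1.5,.032,-93))
E
python3 - <<'E'
from h import *
print(tray())
c=np.array([.6751,-.0629]);a=np.radians(7.1)
for n,(xy,ph,z,y) in H.items():
    t=c+y/1000*np.array([-np.sin(a),np.cos(a)])
    for zz in(z,z+.09):
        print(n,t.round(4),*[np.round(arm.ik([*q,zz],[180,0,90+f]),0) if arm.ik([*q,zz],[180,0,90+f]) is not None else None for q,f in((xy,ph),(t,7.1))])
E
```

```text
[((676.4847412109375, -51.14744567871094), (70.11589050292969, 280.76654052734375), 6.981300354003906), ((666.0413208007812, -57.054412841796875), (81.24193572998047, 293.1148986816406), 6.840963363647461)]
drum [0.6636 0.0294] [-20.  20. -25.  46.   0.  69.] [ 3. 34.  1. 57.  0. 85.]
drum [0.6636 0.0294] [-20.  14. -17.  59.   0.  69.] [ 3. 30.  8. 68.  0. 85.]
bullet [ 0.6713 -0.0321] [-13.  18. -27.  45.   0.  76.] [-3. 34.  2. 58.  0. 80.]
bullet [ 0.6713 -0.0321] [-13.  12. -20.  58.   0.  76.] [-3. 31. 10. 69.  0. 80.]
slab [ 0.6789 -0.0937] [ -5.  16. -29.  45.   0.  91.] [-8. 35.  5. 59.  0. 75.]
slab [ 0.6789 -0.0937] [ -5.  11. -21.  58.   0.  91.] [-8. 32. 12. 70.  0. 75.]
ball [ 0.6866 -0.1552] [  3.  16. -29.  44.   0.  92.] [-13.  37.   8.  61.   0.  70.]
ball [ 0.6866 -0.1552] [  3.  11. -21.  58.   0.  92.] [-13.  34.  16.  72.   0.  70.]
```

Run:
```python
from h import *
P=arm.camera_params("top");f=np.load("top0.npz");p=f["p"]
M=np.linalg.inv(np.array(P["camera_from_world"]))
def onz(u,v,z):
    n=cv2.undistortPoints(np.array([[[u,v]]],float),np.array(P["mtx"]),np.array(P["D"]))[0,0]
    r=M[:3,:3]@[n[0],-n[1],-1]; return (M[:3,3]+r*(z-M[2,3])/r[2])
for n,u,v,z in(("TL",283.3,160,.016),("TR",404.3,144.3,.016),("BR",409,172.5,.016),("BL",286.7,189.3,.016)):print(n,onz(u,v,z)[:2].round(4))
cv2.imwrite("pics/tray0.png",cv2.resize(p[135:200,265:425,::-1],None,fx=5,fy=5,interpolation=cv2.INTER_CUBIC))
```

```text
TL [0.6884 0.066 ]
TR [ 0.7193 -0.1843]
BR [ 0.6587 -0.1919]
BL [0.6258 0.0586]
```

View pics/tray0.png

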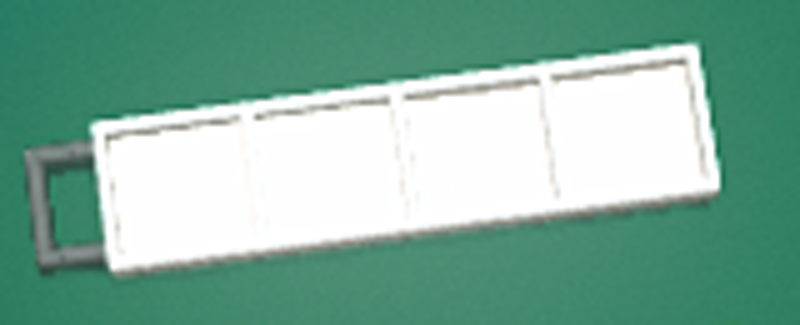

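The enlarged tray shows its rim corners at about (92,122), (697,43), (720,188) and (110,272), with the handle on the left. Projected, that gives about 252 x 62 mm, centre (0.6735, -0.063), yaw 7.1°, which fits the description. Now the drum.

```bash
cat >> h.py <<'E'
TC=np.array([.6735,-.0630]);TA=np.radians(7.1)
def cell(y): return TC+y/1000*np.array([-np.sin(TA),np.cos(TA)])
def pick(n):
    xy,ph,z,y=H[n]; o=[180,0,90+ph]
    arm.reach([*xy,z+.09],o); arm.movel([*xy,z],feed=.12)
    arm.command_gripper(0,40); s=arm.observe(); print(n,"width",s["width"],"F",s["grasp_force"])
    arm.movel([*xy,z+.09],feed=.15); s=arm.observe(); print(" lifted",s["width"],s["grasp_force"],s["time"])
def place(n):
    xy,ph,z,y=H[n]; t=cell(y); o=[180,0,97.1]; zf=z-.006
    arm.movel([*t,zf+.093],o,feed=.2)
    arm.movel([*t,zf+.008],feed=.12); arm.hold(.2)
    hit=arm.movel([*t,zf-.004],feed=.015,f_stop=4); s=arm.observe()
    print(" hit",hit,"z",s["tcp_pos"].round(4),"nominal",zf,s["ft_force"].round(1))
def release(n):
    t=cell(H[n][3]); z=arm.observe()["tcp_pos"][2]
    arm.command_gripper(.085); arm.movel([*t,z+.085],feed=.15); print(" t",arm.observe()["time"])
E
python3 - <<'E'
from h import *
arm.command_gripper(.085); pick("drum")
p,d,P=snap("scene"); cv2.imwrite("pics/s1.png",cv2.resize(p[80:360,170:460,::-1],None,fx=2,fy=2))
E
```

```text
drum width 0.04287033719257305 F 40.09506046772003
 lifted 0.04316072218255466 40.71555197238922 4.1417
```

View pics/s1.png

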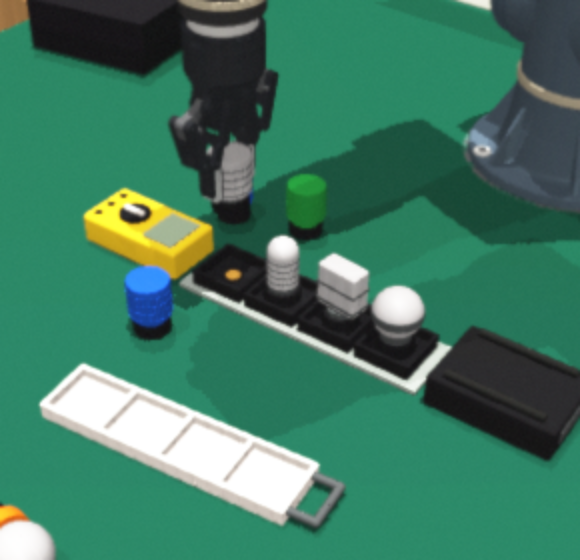

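The drum is held upright at (233,180), its socket is empty at (233,273), and nothing else has moved. Placing it.

Run:
```python
from h import *
place("drum")
p,d,P=snap("scene"); cv2.imwrite("pics/s2.png",cv2.resize(p[130:370,170:460,::-1],None,fx=2,fy=2))
```

```text
hit True z [0.662  0.0293 0.0247] nominal 0.024 [-0.4 -0.1  5.3]
```

View pics/s2.png

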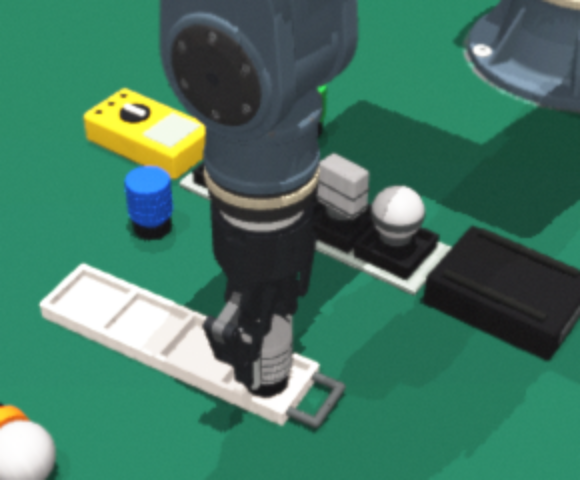

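The drum stands in the handle cell at (268,370), and contact came at floor height. I'll release it, then do the bullet the same way.

Run:
```python
from h import *
release("drum"); pick("bullet"); place("bullet"); release("bullet"); pick("slab")
p,d,P=snap("scene"); cv2.imwrite("pics/s3.png",cv2.resize(p[130:370,170:460,::-1],None,fx=2,fy=2))
```

```text
t 8.6
bullet width 0.03128331068344928 F 39.23484340310097
 lifted 0.031310037553301036 39.68076266348362 11.75
 hit True z [ 0.6696 -0.0322  0.0245] nominal 0.024 [-0.8  0.3  5.3]
 t 15.9167
slab width 0.023467248199691967 F 39.84916627407074
 lifted 0.02387795965292195 39.262349009513855 19.0167
```

View pics/s3.png

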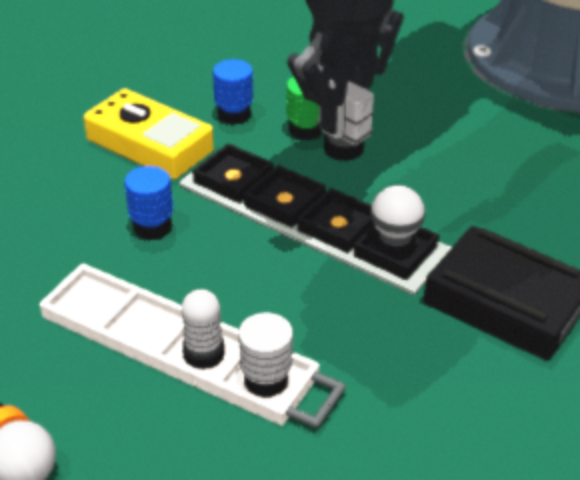

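Drum (266,350) and bullet (203,328) stand upright in cells 1 and 2, and the slab is held. Next, place the slab and move the ball.

Run:
```python
from h import *
place("slab"); release("slab"); pick("ball"); place("ball"); release("ball")
arm.movel([.5,-.1,.3],feed=.2); arm.hold(.5)
arm.reach([.157,-.501,.231],[180,0,17.35])
for n in("scene","top"):
    p,d,P=snap(n); np.savez(n+"1.npz",p=p,d=d,w=cloud(d,P))
    cv2.imwrite(f"pics/end_{n}.png",cv2.resize(p[130:370,170:510,::-1],None,fx=2,fy=2))
w0=np.load("top0.npz")["w"];w=cloud(d,P)
q=w[140:200,265:425].reshape(-1,3);q=q[q[:,2]>.035]
loc=(q[:,:2]-TC)@np.array([[np.cos(TA),-np.sin(TA)],[np.sin(TA),np.cos(TA)]])
for y in(.093,.031,-.031,-.093):
    k=abs(loc[:,1]-y)<.031; print(y,loc[k].mean(0).round(4),q[k,2].max().round(4))
m=w[240:292,425:500].reshape(-1,3);m=m[(m[:,2]>.025)&(m[:,2]<.05)]
print("meter",cv2.minAreaRect((m[:,:2]*1000).astype(np.float32)))
```

```text
hit True z [ 0.6773 -0.0938  0.0294] nominal 0.029000000000000005 [-1.1  0.4  5.6]
 t 23.325
ball width 0.04943298666432272 F 40.19869882729836
 lifted 0.049701437327776966 41.625520354136825 26.3917
 hit True z [ 0.685  -0.1553  0.0269] nominal 0.026000000000000002 [-0.7 -0.1  4.9]
 t 30.7667
0.093 [-0.0308  0.0907] 1.1009
0.031 [-0.0031  0.0306] 0.0807
-0.031 [-0.002  -0.0301] 0.0781
-0.093 [-0.0026 -0.0903] 0.076
meter ((465.7522277832031, -285.400390625), (68.36833190917969, 131.11219787597656), 1.485621452331543)
```

View pics/end_scene.png

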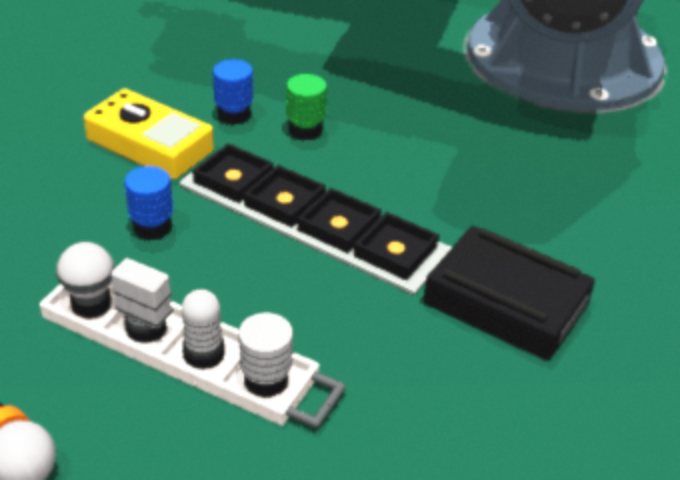

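View pics/end_top.png

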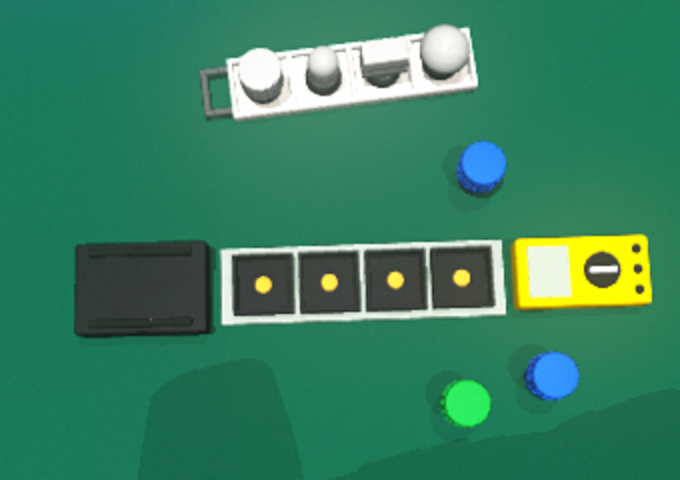

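Both views show drum, bullet, slab and ball upright in cells 1 to 4 from the handle: scene (266,350), (203,328), (142,300), (86,278). The heads in cells 2 to 4 measure within 3 mm of their cell centres. The drum's reading was spoiled by pixels with no depth, but both pictures show it seated. The meter hasn't moved.

```bash
python3 -c "
from station import arm
print(arm.close_job())"
```

```text
the job is handed in; nothing more can be done
None
```

The four heads stand upright in the tray in the order asked (drum next to the handle, then bullet, slab and ball), the meter is where it was, and the job is handed in.

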